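# Put the stain-removal kit back in its drip trays

## Robot

A 6-joint arm with a two-finger parallel gripper is mounted at the origin on the work surface. World frame = base frame: x ahead of the robot, y to its left, z up, the work surface at z = 0. Lengths are in m, angles in rad, forces in N, time in s.
With the tool pointing down it reaches from about 0.3 to 0.775 m from the base axis. Payload 14.6 kg.
Tool frame: the origin (TCP) lies at the very end of the fingers, on their centre line; the grasp point (between the pads) lies 19 mm behind it; z points along the fingers, y is the line along which they close (so a half turn about z gives the same grasp; the last joint's range is limited). The gripper opens to 94 mm and grips with 3 to 60 N. Pads are 16 mm wide; open, the fingers measure 119 mm over their backs; the gripper's body (75 mm by 177 mm) begins 78 mm behind the grasp point.
Start: joints at [-1.289, 0.3, 1.521, -0, 1.321, -0.067], TCP at [0.188, -0.517, 0.176] pointing down, gripper open.
Joint ranges: [-3.03, 3.03], [-0.79, 2.21], [0.23, 2.52], [-1.04, 4.18], [0, 3.07], [-2.55, 2.55]. Speed limits (rad/s): [2.22, 2.22, 2.57, 3.14, 3.14, 3.14].

## Interface

Orientations are given as [roll, pitch, yaw] about the fixed x, y, z axes, in that order (R = Rz(yaw) Ry(pitch) Rx(roll)).
In Python, from station import ctrl, camera, camera_info, finder gives the robot as it stands.
- The arm moves only by the tool carry_out, never from a script. Its argument "motion" is a list of rows, each a list of 2 entries, a list of its own where there are three numbers: the shift along the tool's x, y, z as a fraction of full scale, then the turn about the tool's z as a fraction of full scale. A call has 1 to 12 rows; each row is the pose to reach, as a shift and turn from the pose commanded when the call began, along the tool's axes at that moment, turning the shorter way round; what a row does not reach only later rows make up. Full scale, the value 1, is 200 mm for a shift and 360 degrees for a turn. A row lasts 1/10 s, in which the tool goes at most 50 mm and 8.59 degrees, less where a joint would pass 70% of its speed; a pose out of reach is approached as far as the arm can. A call with a number of a shift or a turn outside -1 to 1 is refused whole. A call with a gripper value outside its range is refused whole. "hand" is the closure, from -1 (fully open) to 1 (shut), set as the call begins (left out, the last holds). The fingers move at their own pace and stop on an object; "force" is the grip in N (left out, the last holds). Time passes only in rows, so rows that repeat a pose let the fingers close. It gives the time, the measured TCP pose, the force, the opening and the grip force at its end, in the units of the state.
- ctrl.get_obs(): the state, without advancing time (a new reading comes with each control period).
- camera(name): name is "side" or "top"; returns (picture, depth): 384x512x3 uint8, blue, green, red; 384x512 float32, m along the optical axis (not along the pixel's ray), 0 where there is no reading.
- camera_info(name): a dict with "camera_matrix" (3x3 intrinsics, pixels), "origin" and "attitude" of the camera in the world. Camera axes: x right, y down, z forward; pixel columns grow to the right and rows downward; lengths in m; the calibration is good to about 2 mm. A picture is of the moment at which its call begins. camera_info takes no time and is no camera call.
- ctrl.hand_in(): hands the job in; it is judged then, once.
Trained networks look in the newest picture that a camera, given by its name, has taken for a name from the list of things; names that differ only in an ending like _2 or _b are one class to them, and where a whole thing is asked for, a point or a joint stands for the part that bears it (a point fixed in the world has none). Each returns a list of dicts, best first, with "conf" (0 to 1); they miss things now and then, are a little off and sometimes report something else, mostly with a low value. They report only what shows in the picture. A call takes as long as a camera call. They do not tell look-alikes from the thing itself.
- finder.boxes_of(camera, query): "location" ([column, row] in pixels, amid what is visible of it).
- finder.cut_out(camera, query): "mask" (384x512 bool, what is visible of it) and "location" ([column, row] in pixels, amid what is visible of it).
- finder.pinpoint(camera, query): "location" ([column, row] in pixels: a listed point, or the origin of a listed thing).
The state is a dict: "time_s": time; "qpos": joint angles; "joint_vel": joint speeds; "tau": joint torques, N m; "ee_pos": TCP position; "eef_rot": TCP orientation; "force": force on the tool from outside, world axes, zero at the start; "moment": the same for the moment, N m; "grip_width": finger opening in m; "grip_force": force on a finger pad.
Only numpy, scipy, OpenCV 4.12 (cv2) and the standard library are available. Lean on these libraries where they do the work, as an engineer would, in place of code of your own. Each camera call takes 0.05 s, during which the arm holds its last target. There are 200 camera calls.

## Task

Put the stain-removal kit away: stand each of the three bottles, and the brush bristles down, in the steel drip tray made to its shape and size, sitting flat on the tray's floor. Keep the bottles upright all the way, set things down rather than dropping them, and leave the cone of thread where it stands.

Things in the scene. Friction and masses are not known exactly. Their poses are not given: they have to be found in the camera images.
- squeeze_bottle: Round white plastic squeeze bottle, 160 g or so: body 54 mm across and straight up to 64 mm, shoulder, grey collar 25 mm across at 75 to 84 mm, white cone nozzle up to 96 mm. Goes in the large round tray. Origin: centre of its underside, z up through the nozzle; stands upright on the counter mat (top of mat 2 mm above the work surface).
- flat_bottle: White plastic bottle with a flat oblong body, 36 mm (its x) by 70 mm (its y), 68 mm high, with rounded edges, and a black screw cap 25 mm across up to 95 mm; about 180 g. Goes in the oblong tray, its long side along the tray's long side, either way round. Origin: centre of its underside, z up; stands upright.
- dropper_bottle: Small round brown bottle 34 mm across, straight up to 48 mm, with a black collar 22 mm across up to 68 mm and a black rubber bulb up to 85 mm; about 90 g. Goes in the small round tray. Origin: centre of its underside, z up; stands upright.
- brush: Spotting brush with a plain wooden block back 34 mm (its x) by 126 mm (its y), from 22 to 52 mm high, on short stiff dark bristles (0 to 24 mm, 30 by 121 mm); about 120 g. Stands on its bristles. Goes in the long tray, lengthwise, either way round. Origin: centre of the bristles' lower face, z up.
- large_round_tray: Larger round drip tray, 72 mm across inside, 78 mm outside. Plain light grey stainless steel, fixed to the counter; all four trays have walls 3 mm thick, a floor 3 mm thick and a rim 15 mm above the tray's underside. Origin: centre of its underside, z up.
- oblong_tray: Shorter rectangular drip tray, inside 54 mm (its x) by 88 mm (its y), outside 60 by 94 mm. Plain light grey stainless steel, fixed to the counter; all four trays have walls 3 mm thick, a floor 3 mm thick and a rim 15 mm above the tray's underside. Origin: centre of its underside, z up.
- small_round_tray: Smaller round drip tray, 50 mm across inside, 56 mm outside. Plain light grey stainless steel, fixed to the counter; all four trays have walls 3 mm thick, a floor 3 mm thick and a rim 15 mm above the tray's underside. Origin: centre of its underside, z up.
- long_tray: Longer rectangular drip tray, inside 52 mm (its x) by 144 mm (its y), outside 58 by 150 mm. Plain light grey stainless steel, fixed to the counter; all four trays have walls 3 mm thick, a floor 3 mm thick and a rim 15 mm above the tray's underside. Origin: centre of its underside, z up.
- thread_cone: Bystander: cone of dark sewing thread on a white core, 58 mm across at the foot, tapering, 89 mm high, standing loose among the kit. It has no tray and must stay where it stands. Origin: centre of its underside, z up.
There are look-alikes about, which are no part of the job. Leave any green look-alike of the long_tray alone.

How it is judged:
By the outcome, as a careful person would: the job done as asked, in the order asked, and still so for the second after the job is handed in, with the robot touching nothing.
It also fails if it takes over 109 s, if anything falls off the work surface, if the arm or the gripper's body presses on something with over 40 N, if the wrist force passes 120 N, or if a joint passes its speed limit or range.

## Working session

There is one attempt and no reset: what is moved stays moved. The work goes in short steps, Python scripts to look and compute and a tool call to move; the robot and the scene stay as the last step left them, time stands still between calls to the robot, and variables do not carry over. Pictures are saved under pics/ and viewed, at most 14 in all, crops included, and the job is handed in when it is done.

Besides the shell and the picture viewer there is one more tool, called after "Emit:" as a command line: name --argument value ..., lists and objects as JSON in quotes. carry_out: Moves the arm, as the interface text tells. Its arguments: {"type":"object","properties":{"motion":{"type":"array","items":{"type":"array"}},"hand":{"type":"number"},"force":{"type":"number"}},"required":["motion"]}

```bash
ls; mkdir -p pics; cat > h.py <<'E'
import numpy as np, cv2
from station import ctrl, camera, camera_info, finder
from scipy.spatial.transform import Rotation as R
def att(i):
    a=np.array(i["attitude"],float)
    return a if a.shape==(3,3) else R.from_euler('xyz',a).as_matrix()
def cloud(name,depth):
    i=camera_info(name);K=np.array(i["camera_matrix"])
    v,u=np.mgrid[:384,:512]
    P=np.stack([(u-K[0,2])/K[0,0]*depth,(v-K[1,2])/K[1,1]*depth,depth],-1)
    return P@att(i).T+np.array(i["origin"])
E
python3 - <<'E'
from h import *
print(camera_info("top"),camera_info("side"));print(ctrl.get_obs())
for n in("top","side"):
    p,d=camera(n);cv2.imwrite(f"pics/{n}0.png",p);np.savez(f"{n}0.npz",p=p,d=d,P=cloud(n,d))
N="squeeze_bottle flat_bottle dropper_bottle brush large_round_tray oblong_tray small_round_tray long_tray thread_cone".split()
for n in("top","side"):
    P=np.load(f"{n}0.npz")["P"]
    for q in N:
        for r in finder.cut_out(n,q):
            m=r["mask"];X=P[m];print(n,q,round(r["conf"],2),np.round(r["location"]),m.sum(),np.round(np.median(X,0),3),np.round(np.percentile(X,[2,98],0),3).tolist())
E
```

```text
pics
{'camera_matrix': array([[445.97483105,   0.        , 257.79557108],
       [  0.        , 445.97483105, 195.84888537],
       [  0.        ,   0.        ,   1.        ]]), 'origin': array([ 0.23652659, -0.08910871,  1.31171749]), 'attitude': array([-2.93718407e+00,  7.39299727e-04, -1.64852584e+00])} {'camera_matrix': array([[396.44651087,   0.        , 262.31640859],
       [  0.        , 396.44651087, 188.67393769],
       [  0.        ,   0.        ,   1.        ]]), 'origin': array([0.38151162, 0.74547516, 0.69302936]), 'attitude': array([-2.19896718, -0.0049743 , -3.004022  ])}
{'time_s': 0.0, 'qpos': array([-1.28859379e+00,  3.00512643e-01,  1.52160567e+00,  1.65731744e-05,
        1.32072638e+00, -6.65918878e-02]), 'joint_vel': array([-0.00060359,  0.00043423, -0.00055928, -0.00042728,  0.0003315 ,
        0.00062739]), 'tau': array([ 8.76952035e-04, -5.31806231e+01, -3.52738667e+01,  7.08495034e-02,
        2.44282099e-02, -1.36215681e-04]), 'ee_pos': array([ 0.18788792, -0.51657337,  0.17495318]), 'eef_rot': array([-3.14034446e+00, -9.93309594e-05,  3.48790250e-01]), '
[... 1827 characters left out ...]
7] [[0.637, -0.161, 0.003], [0.711, -0.084, 0.019]]
side oblong_tray 0.81 [195. 358.] 1694 [0.553 0.358 0.007] [[0.519, 0.312, 0.004], [0.583, 0.405, 0.019]]
side oblong_tray 0.64 [279. 186.] 421 [ 0.46  -0.155  0.045] [[0.44, -0.171, 0.006], [0.482, -0.145, 0.092]]
side small_round_tray 0.87 [179. 263.] 432 [0.661 0.133 0.008] [[0.633, 0.11, 0.004], [0.685, 0.164, 0.019]]
side long_tray 0.61 [295. 132.] 395 [ 0.447 -0.583  0.005] [[0.414, -0.664, 0.001], [0.48, -0.507, 0.018]]
side long_tray 0.56 [251. 161.] 515 [ 0.56  -0.351  0.007] [[0.523, -0.429, 0.003], [0.593, -0.276, 0.019]]
side thread_cone 0.64 [280. 186.] 484 [ 0.46  -0.156  0.045] [[0.438, -0.183, 0.004], [0.486, -0.145, 0.092]]
```

```bash
python3 - <<'E'
import cv2
a=cv2.imread("pics/top0.png");cv2.imwrite("pics/top0c.png",cv2.resize(a[110:300,70:470],None,fx=2,fy=2,interpolation=cv2.INTER_CUBIC))
a=cv2.imread("pics/side0.png");cv2.imwrite("pics/side0c.png",cv2.resize(a[90:384,130:430],None,fx=2,fy=2,interpolation=cv2.INTER_CUBIC))
E
```

```text
(no output)
```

View pics/top0c.png

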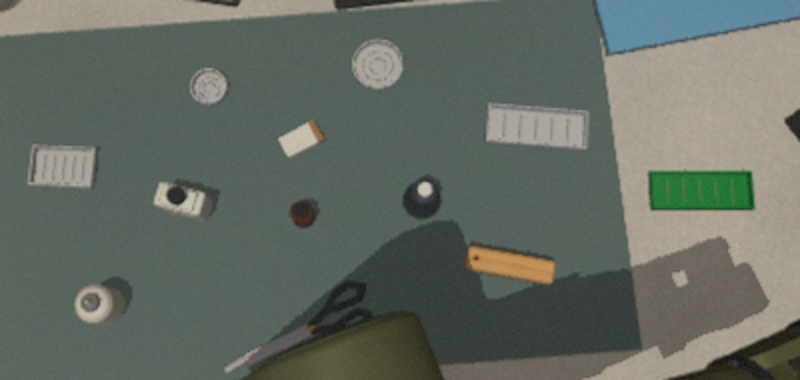

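View pics/side0c.png

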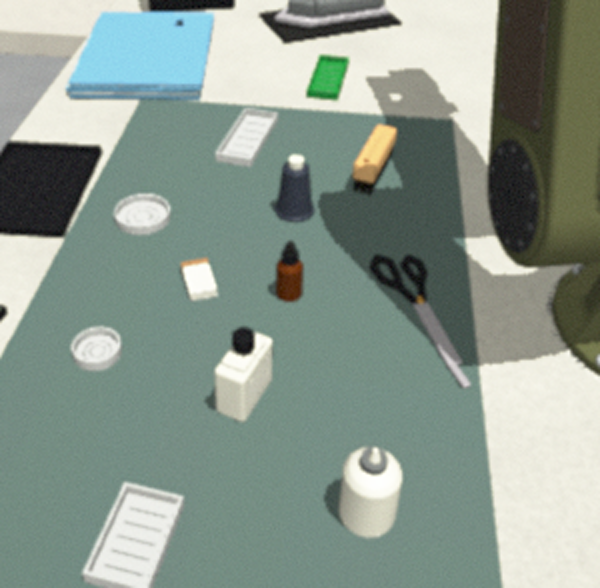

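The steel long tray is at top px (340,174). Its look-alike is the green one at (422,205), off the mat. The white block at (220,180) and the scissors are clutter, and the dark cone at (281,206) is the thread. Everything else appears once: brush (326,241), dropper (221,216), flat bottle (160,210), squeeze bottle (118,262). Next I'll measure exact poses.

```bash
cat > fit.py <<'E'
from h import *
from scipy.optimize import least_squares
def sd(shape,size,p,X):
    d=X-p[:2]
    if shape=='c': return np.hypot(*d.T)-size
    c,s=np.cos(p[2]),np.sin(p[2]); l=np.abs(np.c_[c*d[:,0]+s*d[:,1],-s*d[:,0]+c*d[:,1]])-np.array(size)
    return np.where((l>0).any(1),np.hypot(*np.maximum(l,0).T),l.max(1))
def fit(X,shape,size,solid):
    c0=np.r_[(X.min(0)+X.max(0))/2,0] if len(X) else None
    best=None
    for y in ([0] if shape=='c' else np.linspace(-1.5,1.5,7)):
        f=lambda p: sd(shape,size,p,X)
        r=least_squares(f,np.r_[c0[:2],y],loss='soft_l1',f_scale=.002)
        if best is None or r.cost<best.cost:best=r
    return np.round(best.x,4),round(float(np.sqrt(np.mean(np.minimum(abs(best.fun),.01)**2)))*1000,1),len(X)
def pts(tag,n,c,r,z):
    P=np.load(f"{n}{tag}.npz")["P"].reshape(-1,3);k=(np.hypot(P[:,0]-c[0],P[:,1]-c[1])<r)&(P[:,2]>z[0])&(P[:,2]<z[1]);return P[k]
E
python3 - <<'E'
from fit import *
# trays: rim
for nm,c,r,s,z in [("large",(.676,-.124),.06,('c',.0375),0),("oblong",(.553,.358),.075,('r',(.0285,.0455)),0),("small",(.661,.137),.05,('c',.0265),0),("long",(.558,-.353),.1,('r',(.0275,.0735)),0)]:
    for n in("top","side"):
        X=pts(0,n,c,r,(.013,.03));print(nm,n,fit(X[:,:2],*s,0),np.round(np.median(X[:,2]),4))
# bottles: side surfaces (outline) 
for nm,c,r,s,z in [("squeeze",(.342,.297),.05,('c',.027),(.012,.06)),("dropper",(.451,.008),.035,('c',.017),(.01,.047)),("flat",(.476,.174),.055,('r',(.018,.035)),(.012,.06)),("brush",(.35,-.288),.09,('r',(.017,.063)),(.026,.048)),("cone",(.455,-.17),.05,('c',.027),(.006,.015))]:
    XX=[pts(0,n,c,r,z) for n in("top","side")]
    for n,X in zip(("top","side","both"),XX+[np.vstack(XX)]):
        if len(X)>5: print(nm,n,fit(X[:,:2],*s,1))
for nm,c,r,z in [("flat",(.476,.174),.055,(.063,.075)),("brush",(.35,-.288),.09,(.047,.06))]:
    for n in ("top","side"):
        X=pts(0,n,c,r,z);q=cv2.minAreaRect(X[:,:2].astype(np.float32)*1000);print(nm,n,"topface",q,np.median(X[:,2]))
E
```

```text
large top (array([ 0.6733, -0.1233,  0.    ]), 1.6, 75) 0.0156
large side (array([ 0.6744, -0.1216,  0.    ]), 1.5, 126) 0.0168
oblong top (array([ 0.5517,  0.3575, -0.1205]), 1.3, 106) 0.0155
oblong side (array([ 0.5517,  0.3586, -0.1216]), 1.1, 391) 0.0172
small top (array([0.6584, 0.1351, 0.    ]), 1.4, 56) 0.0159
small side (array([0.6595, 0.1366, 0.    ]), 1.4, 132) 0.0167
long top (array([ 0.5572, -0.3538, -0.1606]), 1.2, 161) 0.0164
long side (array([ 0.5586, -0.3531, -0.1561]), 2.0, 142) 0.0166
squeeze top (array([0.3413, 0.2979, 0.    ]), 0.6, 95)
squeeze side (array([0.3416, 0.2969, 0.    ]), 0.6, 436)
squeeze both (array([0.3416, 0.297 , 0.    ]), 0.7, 531)
dropper top (array([0.4498, 0.0042, 0.    ]), 0.4, 20)
dropper side (array([0.4504, 0.0035, 0.    ]), 1.1, 156)
dropper both (array([0.4503, 0.0035, 0.    ]), 1.1, 176)
flat top (array([ 0.4792,  0.1743, -0.335 ]), 0.6, 81)
flat side (array([ 0.4799,  0.1739, -0.3328]), 0.8, 426)
flat both (array([ 0.4798,  0.174 , -0.3315]), 0.8, 507)
brush top (array([ 0.3509, -0.2874, -0.2586]), 2.2, 59)
brush side (array([ 0.3522, -0.2878,  2.8782]), 1.5, 96)
brush both (array([ 0.3515, -0.2876,  2.8821]), 1.9, 155)
cone top (array([ 0.4616, -0.1729,  0.    ]), 4.9, 60)
cone side (array([ 0.4622, -0.1735,  0.    ]), 3.8, 79)
cone both (array([ 0.4619, -0.1732,  0.    ]), 4.3, 139)
flat top topface ((479.260009765625, 174.07669067382812), (69.61213684082031, 35.47422790527344), 70.85135650634766) 0.06912484160869181
flat side topface ((479.3447265625, 175.79888916015625), (70.0146255493164, 35.81214904785156), 71.4830322265625) 0.0697237703817043
brush top topface ((350.8226623535156, -286.83447265625), (124.56509399414062, 34.14636993408203), 74.86914825439453) 0.05327033015246818
brush side topface ((352.74810791015625, -284.0692138671875), (125.08377838134766, 34.32872772216797), 75.45921325683594) 0.05467285706733327
```

```bash
cat > go.py <<'E'
import sys
from h import *
def plan(x,y,z,yaw=None):
    o=ctrl.get_obs();p=o["ee_pos"];M=R.from_euler('xyz',o["eef_rot"]).as_matrix()
    cy=o["eef_rot"][2];t=0 if yaw is None else -((yaw-cy+np.pi)%(2*np.pi)-np.pi)
    s=M.T@(np.array([x,y,z])-p)
    print("at",np.round(p,4),"yaw",round(cy,3),"t",round(o["time_s"],2),"shift",np.round(s/.2,4),"turn",round(t/2/np.pi,4),"grip",round(o["grip_width"],4),round(o["grip_force"],1),"F",np.round(o["force"],1),"q6",round(o["qpos"][5],2))
if __name__=="__main__": plan(*map(float,sys.argv[1:]))
E
python3 go.py .351 -.287 .12 1.311
```

```text
at [ 0.188  -0.5169  0.1755] yaw 0.349 t 1.0 shift [ 1.1588 -0.8016  0.2778] turn -0.1531 grip 0.0942 0.0 F [ 0.4 -0.5 -0.5] q6 -0.07
```

Emit:
carry_out --motion '[[[0.1, -0.08, 0], -0.015], [[0.3, -0.2, 0.03], -0.035], [[0.5, -0.35, 0.1], -0.06], [[0.7, -0.5, 0.15], -0.08], [[0.85, -0.6, 0.18], -0.1], [[0.95, -0.67, 0.2], -0.12], [[0.98, -0.7, 0.2], -0.14], [[0.98, -0.7, 0.2], -0.153], [[0.98, -0.7, 0.2], -0.153], [[0.98, -0.7, 0.2], -0.153]]' --hand -1 --force 25

```text
time_s: 2.0
ee_pos: [0.3243, -0.3184, 0.1356]
eef_rot: [3.141, 0.0, 1.307]
force: [-0.5, 0.0, 0.2]
grip_width: 0.0942
grip_force: 0.0
```

```bash
python3 go.py .351 -.287 .020 1.311
```

```text
at [ 0.3243 -0.3184  0.1356] yaw 1.307 t 2.0 shift [0.1866 0.0879 0.5781] turn -0.0006 grip 0.0942 0.0 F [-0.5  0.   0.2] q6 -0.59
```

Emit:
carry_out --motion '[[[0.1, 0.045, 0.02], 0], [[0.1866, 0.088, 0.1], 0], [[0.1866, 0.088, 0.22], 0], [[0.1866, 0.088, 0.34], 0], [[0.1866, 0.088, 0.45], 0], [[0.1866, 0.088, 0.53], 0], [[0.1866, 0.088, 0.565], 0], [[0.1866, 0.088, 0.578], 0], [[0.1866, 0.088, 0.578], 0]]'

```text
time_s: 2.9
ee_pos: [0.351, -0.287, 0.0202]
eef_rot: [3.141, 0.0, 1.309]
force: [0.1, 0.2, 0.2]
grip_width: 0.0941
grip_force: 0.0
```

Emit:
carry_out --motion '[[[0, 0, 0], 0], [[0, 0, 0], 0], [[0, 0, 0], 0], [[0, 0, 0], 0], [[0, 0, 0], 0], [[0, 0, 0], 0], [[0, 0, 0], 0], [[0, 0, 0], 0]]' --hand 1 --force 25

```text
time_s: 3.7
ee_pos: [0.351, -0.2868, 0.02]
eef_rot: [3.142, 0.0, 1.31]
force: [1.1, -0.6, -0.2]
grip_width: 0.0335
grip_force: 24.0
```

```bash
python3 go.py .558 -.3535 .09 1.413
```

```text
at [ 0.351  -0.2868  0.02  ] yaw 1.31 t 3.7 shift [-0.0554  1.0861 -0.3502] turn -0.0164 grip 0.0335 24.0 F [ 1.1 -0.6 -0.2] q6 -0.51
```

Emit:
carry_out --motion '[[[0, 0, -0.04], 0], [[0, 0, -0.14], 0], [[0, 0.05, -0.25], 0], [[-0.01, 0.15, -0.33], -0.003], [[-0.02, 0.3, -0.35], -0.006], [[-0.03, 0.46, -0.35], -0.009], [[-0.04, 0.62, -0.35], -0.012], [[-0.045, 0.78, -0.35], -0.014], [[-0.05, 0.9, -0.35], -0.016], [[-0.053, 0.97, -0.35], -0.0164], [[-0.055, 1.0, -0.35], -0.0164], [[-0.055, 1.0, -0.35], -0.0164]]'

```text
time_s: 4.9
ee_pos: [0.5414, -0.3489, 0.0899]
eef_rot: [-3.141, -0.0, 1.413]
force: [-0.6, -0.0, -1.7]
grip_width: 0.0335
grip_force: 25.0
```

```bash
python3 go.py .558 -.3535 .0235 1.413
```

```text
at [ 0.5414 -0.3489  0.0899] yaw 1.413 t 4.9 shift [-0.0098  0.0856  0.332 ] turn 0.0001 grip 0.0335 25.0 F [-0.6 -0.  -1.7] q6 -0.47
```

Emit:
carry_out --motion '[[[-0.005, 0.04, 0], 0], [[-0.0098, 0.08, 0.03], 0], [[-0.0098, 0.0856, 0.1], 0], [[-0.0098, 0.0856, 0.17], 0], [[-0.0098, 0.0856, 0.23], 0], [[-0.0098, 0.0856, 0.28], 0], [[-0.0098, 0.0856, 0.305], 0], [[-0.0098, 0.0856, 0.32], 0], [[-0.0098, 0.0856, 0.327], 0], [[-0.0098, 0.0856, 0.332], 0], [[-0.0098, 0.0856, 0.332], 0]]'

```text
time_s: 6.0
ee_pos: [0.5581, -0.3537, 0.0239]
eef_rot: [3.141, 0.0, 1.413]
force: [-0.4, -0.8, -1.4]
grip_width: 0.0331
grip_force: 25.0
```

```bash
python3 go.py .558 -.3535 .0235 1.413
```

```text
at [ 0.5581 -0.3537  0.0239] yaw 1.413 t 6.0 shift [ 0.0008 -0.0005  0.0018] turn 0.0 grip 0.0331 25.0 F [-0.4 -0.8 -1.4] q6 -0.46
```

Emit:
carry_out --motion '[[[0, 0, 0.002], 0], [[0, 0, 0.004], 0], [[0, 0, 0.005], 0], [[0, 0, 0.006], 0]]'

```text
time_s: 6.4
ee_pos: [0.5582, -0.3537, 0.0229]
eef_rot: [3.141, 0.0, 1.413]
force: [-1.1, 0.4, 6.1]
grip_width: 0.0335
grip_force: 25.0
```

Contact made; releasing, then rising.

Emit:
carry_out --motion '[[[0, 0, 0], 0], [[0, 0, 0], 0], [[0, 0, 0], 0], [[0, 0, 0], 0], [[0, 0, 0], 0], [[0, 0, 0], 0], [[0, 0, -0.05], 0], [[0, 0, -0.15], 0], [[0, 0, -0.35], 0], [[0, 0, -0.55], 0], [[0, 0, -0.58], 0], [[0, 0, -0.58], 0]]' --hand -1

```text
time_s: 7.6
ee_pos: [0.5584, -0.3539, 0.1402]
eef_rot: [3.139, 0.001, 1.413]
force: [-0.1, -0.4, -0.9]
grip_width: 0.0939
grip_force: 0.0
```

```bash
python3 go.py .450 .0038 .139 1.413
```

```text
at [ 0.5584 -0.3539  0.1402] yaw 1.413 t 7.6 shift [ 1.6813 -0.8161  0.0018] turn 0.0 grip 0.0939 0.0 F [-0.1 -0.4 -0.9] q6 -0.46
```

Emit:
carry_out --motion '[[[0.1, -0.05, 0], 0], [[0.3, -0.15, 0], 0], [[0.5, -0.25, 0], 0], [[0.7, -0.35, 0], 0], [[0.9, -0.45, 0], 0], [[1.0, -0.49, 0], 0], [[1.0, -0.49, 0], 0]]'

```text
time_s: 8.3
ee_pos: [0.4916, -0.1384, 0.1374]
eef_rot: [-3.14, -0.001, 1.416]
force: [0.0, -0.1, 0.5]
grip_width: 0.094
grip_force: 0.0
```

Emit:
carry_out --motion '[[[0.15, -0.08, 0], 0], [[0.3, -0.16, 0], 0], [[0.45, -0.22, 0], 0], [[0.58, -0.27, 0], 0], [[0.65, -0.31, 0], 0], [[0.68, -0.325, 0], 0], [[0.68, -0.325, 0], 0]]'

```text
time_s: 9.0
ee_pos: [0.4497, 0.0037, 0.1379]
eef_rot: [-3.141, 0.0, 1.414]
force: [-0.2, -0.7, 0.5]
grip_width: 0.0944
grip_force: 0.0
```

```bash
python3 go.py .450 .0038 .021 1.413
```

```text
at [0.4497 0.0037 0.1379] yaw 1.414 t 9.0 shift [0.0009 0.0019 0.5843] turn 0.0001 grip 0.0944 0.0 F [-0.2 -0.7  0.5] q6 0.08
```

Emit:
carry_out --motion '[[[0, 0, 0.05], 0], [[0, 0, 0.17], 0], [[0, 0, 0.3], 0], [[0, 0, 0.42], 0], [[0, 0, 0.52], 0], [[0, 0, 0.565], 0], [[0, 0, 0.582], 0], [[0.001, 0.002, 0.584], 0], [[0.001, 0.002, 0.584], 0]]'

```text
time_s: 9.9
ee_pos: [0.4507, 0.0038, 0.0222]
eef_rot: [3.14, -0.0, 1.413]
force: [0.0, -0.1, -0.6]
grip_width: 0.0942
grip_force: 0.0
```

Emit:
carry_out --motion '[[[0, 0, 0], 0], [[0, 0, 0], 0], [[0, 0, 0], 0], [[0, 0, 0], 0], [[0, 0, 0], 0], [[0, 0, 0], 0], [[0, 0, 0], 0], [[0, 0, 0], 0], [[0, 0, 0], 0], [[0, 0, 0], 0]]' --hand 1 --force 20

```text
time_s: 10.9
ee_pos: [0.4502, 0.004, 0.0217]
eef_rot: [3.141, -0.0, 1.413]
force: [-1.5, -0.2, 4.0]
grip_width: 0.0281
grip_force: 16.3
```

```bash
python3 go.py .659 .136 .11
```

```text
at [0.4502 0.004  0.0217] yaw 1.413 t 10.9 shift [ 0.8158  0.9274 -0.4412] turn 0.0 grip 0.0281 16.3 F [-1.5 -0.2  4. ] q6 0.08
```

```bash
python3 - <<'E'
from h import *
o=ctrl.get_obs();print(o["grip_width"],o["grip_force"],o["force"])
p,d=camera("side");np.savez("side1.npz",p=p,d=d,P=cloud("side",d))
cv2.imwrite("pics/side1.png",cv2.resize(p[130:270,210:360],None,fx=4,fy=4,interpolation=cv2.INTER_CUBIC))
E
```

```text
0.028052415263930205 16.262978836023763 [-1.45514208 -0.22962296  3.99188924]
```

View pics/side1.png

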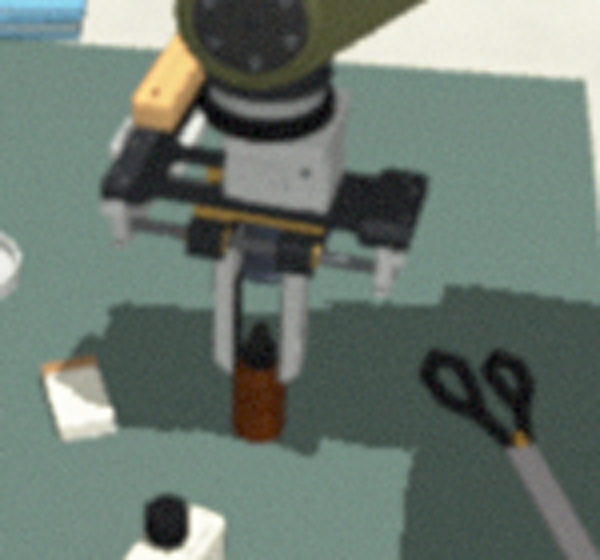

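The bottle (crop px 258,400) looks about 15 mm nearer the camera than the pads, so the grip is off-centre. I'll measure that.

```bash
python3 - <<'E'
from fit import *
p,d=camera("top");np.savez("top1.npz",p=p,d=d,P=cloud("top",d))
for r in finder.cut_out("side","dropper_bottle"):
    m=r["mask"];P=np.load("side1.npz")["P"];X=P[m];print(r["conf"],m.sum(),np.round(np.percentile(X,[5,50,95],0),3))
for z in [(.006,.018),(.018,.03),(.03,.045),(.07,.09)]:
    for tag in(0,1):
        P=np.load(f"side{tag}.npz");X=P["P"].reshape(-1,3);c=P["p"].reshape(-1,3).astype(int)
        k=(np.hypot(X[:,0]-.45,X[:,1]-.012)<.03)&(X[:,2]>z[0])&(X[:,2]<z[1])&(c[:,2]>c[:,1]+ (12 if z[0]<.06 else -999))
        print(z,tag,fit(X[k][:,:2],'c',.017 if z[0]<.06 else .008,1))
E
```

```text
0.65 350 [[0.434 0.003 0.004]
 [0.449 0.015 0.043]
 [0.463 0.021 0.08 ]]
(0.006, 0.018) 0 (array([0.4503, 0.0033, 0.    ]), 1.0, 41)
(0.006, 0.018) 1 (array([0.4502, 0.0036, 0.    ]), 0.9, 38)
(0.018, 0.03) 0 (array([0.4501, 0.0033, 0.    ]), 1.2, 46)
(0.018, 0.03) 1 (array([0.4502, 0.0036, 0.    ]), 1.0, 51)
(0.03, 0.045) 0 (array([0.4507, 0.0037, 0.    ]), 1.2, 54)
(0.03, 0.045) 1 (array([0.4507, 0.0033, 0.    ]), 1.1, 55)
(0.07, 0.09) 0 (array([0.45  , 0.0023, 0.    ]), 2.7, 52)
(0.07, 0.09) 1 (array([0.4474, 0.012 , 0.    ]), 7.6, 141)
```

```bash
python3 - <<'E'
from fit import *
for n in("side","top"):
    P=np.load(f"{n}1.npz");X=P["P"].reshape(-1,3);c=P["p"].reshape(-1,3).astype(int)
    k=(abs(X[:,0]-.45)<.07)&(abs(X[:,1]-.004)<.03)&(X[:,2]>.012)&(X[:,2]<.1)&(c[:,2]<c[:,1]+12)&(c.mean(1)>60)
    print(n,k.sum())
    for z in np.arange(.01,.1,.008):
        j=k&(X[:,2]>=z)&(X[:,2]<z+.008)
        for s in(-1,1):
            q=X[j&((X[:,0]-.45)*s>0)]
            if len(q):print(round(z,3),s,len(q),np.round(q.min(0),3),np.round(q.max(0),3))
E
```

```text
side 177
0.034 -1 1 [0.434 0.006 0.042] [0.434 0.006 0.042]
0.042 -1 1 [0.434 0.008 0.047] [0.434 0.008 0.047]
0.05 -1 7 [0.431 0.004 0.051] [0.44  0.016 0.057]
0.05 1 6 [0.466 0.007 0.054] [0.471 0.01  0.058]
0.058 -1 15 [0.425 0.003 0.058] [0.44  0.018 0.066]
0.058 1 11 [0.466 0.008 0.059] [0.476 0.011 0.066]
0.066 -1 19 [ 0.423 -0.     0.066] [0.44  0.018 0.074]
0.066 1 10 [0.466 0.009 0.067] [0.476 0.012 0.073]
0.074 -1 18 [ 0.423 -0.     0.074] [0.437 0.017 0.081]
0.074 1 14 [0.467 0.007 0.075] [0.476 0.012 0.082]
0.082 -1 17 [0.424 0.001 0.083] [0.437 0.018 0.089]
0.082 1 14 [ 0.464 -0.006  0.082] [0.477 0.012 0.089]
0.09 -1 15 [0.424 0.002 0.09 ] [0.437 0.02  0.097]
0.09 1 17 [ 0.463 -0.006  0.09 ] [0.477 0.013 0.098]
0.098 -1 8 [0.424 0.005 0.099] [0.438 0.017 0.1  ]
0.098 1 4 [ 0.464 -0.005  0.099] [0.476 0.012 0.1  ]
top 0
```

```bash
python3 - <<'E'
from fit import *
for n in("side","top"):
    P=np.load(f"{n}1.npz");X=P["P"].reshape(-1,3);c=P["p"].reshape(-1,3).astype(int)
    r=np.hypot(X[:,0]-.4503,X[:,1]-.0036)
    k=(r<.06)&(r>.0195)&(X[:,2]>.012)&(X[:,2]<.055)
    print(n,k.sum());print(np.c_[np.round(X[k],3),c[k]][:40])
o=ctrl.get_obs();print(o["ee_pos"],o["eef_rot"],o["qpos"])
P=np.load("side1.npz");np.set_printoptions(linewidth=200)
print(np.round(P["P"][215:245,262:292,2]*1000).astype(int)[::2])
E
```

```text
side 1
[[4.62e-01 2.00e-02 1.80e-02 1.10e+01 2.70e+01 6.40e+01]]
top 0
[]
[0.45024044 0.00394913 0.02171701] [ 3.14134063e+00 -2.21845258e-05  1.41319050e+00] [-7.26061042e-02  2.85732536e-01  1.94283902e+00  8.94835264e-07
  9.12768099e-01  8.49991783e-02]
[[ 2  3 75 75 76 77 75 71 65 72 72 75 80 78 79 75 71  4 83 86 86 88 87 81 75  3  2  4  3  3]
 [ 1  1 68 69 71 70 69 65 58 70 74 72 71 73 71 71 72 69 77 78 78 79 81 75  0  2  4  2  3  2]
 [ 3  2 63 63 64 63 64 58 54 66 66 67 71 68 70 69 66 63 74 72 74 71 74 66  2  2  4  2  1  1]
 [ 4  3  3  4 57 57 57 55 56 59 60 62 63 62 61 62 59 56 66 66 67 68 68  3  5  4  1  2  2  2]
 [ 2  4  2  5  4  4 51 53 54 54 56 57 57 58 58 59 57 56 59 61 61 60  3  4  3  2  4  5  2  2]
 [ 0  5  4  3  3  3 46 48 53 52 52 52 53 52 53 53 53 51 51 47  0  4  4  4  6  4  2  5  2  4]
 [ 3  3  4  4  6  5 40 41 45 45 49 49 49 51 49 50 49 45 44 39  4  2  1  5  4  6  3  1  3  1]
 [ 5  3  3  3  3  4 30 38 39 39 44 40 43 43 42 40 41 39 36 33  3  2  4  4  3  3  6  0  4  2]
 [ 3  5  4  4  2  4 25 30 31 35 34 37 34 36 34 35 35 33 29 22  3  2  3  6  1  4  4  0  1  3]
 [ 5  3  2  3  4  2 18 24 27 26 30 30 29 29 28 29 27 25 20  3  3  3  3  4  3  2  4  3  3  5]
 [ 2  3  3  1  2  1 14 17 19 21 20 21 23 24 24 22 22 20 15  2  3  3  3  1  5  5  2  3  2  3]
 [ 3  2  4  5  2  3  7  8 12 14 14 16 17 17 18 15 15 12 10  2  3  2  7  1  3  4  3  2  3  1]
 [ 4  2  0  3  0  4  1  4  6  7  9 10 10 10  8  8  6  2  2  4  3  4  4  3  2  4  3  3  3  3]
 [ 2  2  2  4  3  4  0  5  4  6  2  3  3  2  0  4  2  3  4  3  5  3  5  5  5  1  4  2  4  4]
 [ 3  5  3  5  4  3  4  5  3  4  3  3  5  4  3  5  3  4  1  5  4  4  3  3  3  3  5  1  4  5]]
```

The picture and depth both show the fingertips ending at z≈0.051, while the reported TCP is z≈0.022. The true tips are about 29 mm above what's reported, so the pads sit on the shoulder of the bottle. I'll open, go lower in steps and check.

Emit:
carry_out --motion '[[[0, 0, 0], 0], [[0, 0, 0], 0], [[0, 0, 0], 0], [[0, 0, 0], 0], [[0, 0, 0], 0], [[0, 0, 0], 0], [[0, 0, 0.02], 0], [[0, 0, 0.05], 0], [[0, 0, 0.07], 0], [[0, 0, 0.08], 0], [[0, 0, 0.08], 0], [[0, 0, 0.08], 0]]' --hand -1

```text
time_s: 12.25
ee_pos: [0.4502, 0.004, 0.0056]
eef_rot: [-3.142, -0.0, 1.413]
force: [-0.5, -0.2, -0.4]
grip_width: 0.094
grip_force: 0.0
```

```bash
python3 - <<'E'
from fit import *
p,d=camera("side");P=cloud("side",d);np.savez("side2.npz",p=p,d=d,P=P)
X=P.reshape(-1,3)
for s in(-1,1):
    k=((X[:,0]-.45)*s>.025)&((X[:,0]-.45)*s<.075)&(abs(X[:,1]-.004)<.025)&(X[:,2]>.012)&(X[:,2]<.08)
    q=X[k];print(s,k.sum(),np.sort(np.round(q[:,2],4))[:25],np.round(np.median(q,0),3))
k=(np.hypot(X[:,0]-.45,X[:,1]-.004)<.028)&(X[:,2]>.01)&(X[:,2]<.045);print(fit(X[k][:,:2],'c',.017,1));print(ctrl.get_obs()["ee_pos"])
cv2.imwrite("pics/side2.png",cv2.resize(p[120:270,200:360],None,fx=4,fy=4,interpolation=cv2.INTER_CUBIC))
E
```

```text
-1 74 [0.039  0.04   0.0427 0.043  0.0433 0.0437 0.0448 0.0449 0.0453 0.0462
 0.0477 0.0486 0.049  0.0494 0.0496 0.05   0.0502 0.0519 0.052  0.0523
 0.0523 0.0534 0.0539 0.0557 0.0563] [0.398 0.02  0.062]
1 90 [0.0365 0.0372 0.0376 0.0395 0.041  0.0418 0.0422 0.0425 0.0432 0.0432
 0.0441 0.0443 0.0443 0.0448 0.0455 0.0463 0.0473 0.0474 0.0478 0.0486
 0.0486 0.0491 0.05   0.0501 0.0505] [0.501 0.004 0.061]
(array([0.4503, 0.0032, 0.    ]), 1.0, 144)
[0.45023387 0.00395702 0.00564505]
```

View pics/side2.png

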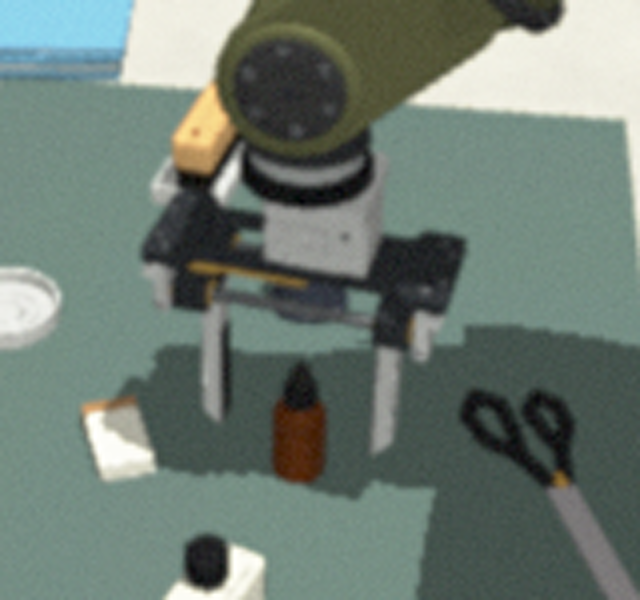

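The tips are at z≈0.036 with 0.006 reported, which confirms the +30 mm offset. The dropper stands undisturbed at crop (300,440). I'll go down another 15 mm.

Emit:
carry_out --motion '[[[0, 0, 0.02], 0], [[0, 0, 0.045], 0], [[0, 0, 0.065], 0], [[0, 0, 0.075], 0], [[0, 0, 0.075], 0]]'

```text
time_s: 12.8
ee_pos: [0.4499, 0.004, -0.0099]
eef_rot: [-3.141, 0.0, 1.413]
force: [-0.3, -0.8, -0.1]
grip_width: 0.094
grip_force: 0.0
```

Emit:
carry_out --motion '[[[0, 0, 0], 0], [[0, 0, 0], 0], [[0, 0, 0], 0], [[0, 0, 0], 0], [[0, 0, 0], 0], [[0, 0, 0], 0], [[0, 0, 0], 0], [[0, 0, 0], 0], [[0, 0, 0], 0]]' --hand 1 --force 20

```text
time_s: 13.7
ee_pos: [0.4501, 0.004, -0.0094]
eef_rot: [-3.142, -0.0, 1.413]
force: [-0.3, 0.5, 0.8]
grip_width: 0.0333
grip_force: 20.0
```

```bash
python3 go.py .659 .136 .06; python3 - <<'E'
from h import *
p,d=camera("side");P=cloud("side",d);np.savez("side3.npz",P=P)
X=P[np.isfinite(P).all(-1)&(abs(P[...,0]-.555)<.1)&(abs(P[...,1]+.36)<.1)&(P[...,2]>.03)]
print(np.round(np.percentile(X,[1,50,99],0),3)); A=np.c_[X[:,:2]-X[:,:2].mean(0),np.ones(len(X))]
t=X[:,2]>.048;print(len(X),np.linalg.lstsq(A[t],X[t,2],rcond=None)[0],cv2.minAreaRect((X[t][:,:2]*1000).astype(np.float32)))
cv2.imwrite("pics/side3.png",cv2.resize(p[110:220,200:350],None,fx=4,fy=4,interpolation=cv2.INTER_CUBIC))
E
```

```text
at [ 0.4501  0.004  -0.0094] yaw 1.413 t 13.7 shift [ 0.8159  0.9278 -0.3473] turn 0.0 grip 0.0333 20.0 F [-0.3  0.5  0.8] q6 0.09
[[ 0.548 -0.398  0.032]
 [ 0.565 -0.303  0.056]
 [ 0.583 -0.288  0.06 ]]
193 [ 0.03028513 -0.03598583  0.05629754] ((558.6669311523438, -347.6127624511719), (116.11463928222656, 32.825904846191406), 81.05322265625)
```

View pics/side3.png

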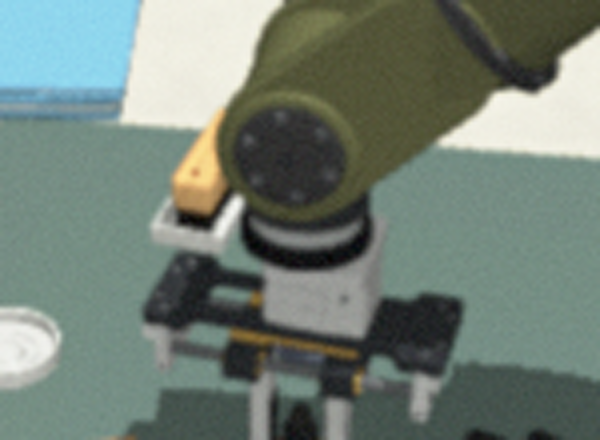

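Brush stands level in its tray (crop 197,200; top z≈0.056, as expected). The dropper is gripped at 33 mm.

Emit:
carry_out --motion '[[[0, 0, -0.04], 0], [[0, 0, -0.14], 0], [[0.04, 0.05, -0.24], 0], [[0.13, 0.15, -0.32], 0], [[0.25, 0.28, -0.347], 0], [[0.37, 0.42, -0.347], 0], [[0.49, 0.56, -0.347], 0], [[0.61, 0.7, -0.347], 0], [[0.72, 0.82, -0.347], 0], [[0.79, 0.9, -0.347], 0], [[0.815, 0.927, -0.347], 0], [[0.815, 0.927, -0.347], 0]]'

```text
time_s: 14.95
ee_pos: [0.6587, 0.136, 0.0598]
eef_rot: [-3.141, 0.0, 1.414]
force: [-0.6, 1.1, -1.2]
grip_width: 0.0335
grip_force: 20.0
```

```bash
python3 go.py .659 .136 -.0055
```

```text
at [0.6587 0.136  0.0598] yaw 1.414 t 14.95 shift [3.000e-04 1.600e-03 3.264e-01] turn 0.0 grip 0.0335 20.0 F [-0.6  1.1 -1.2] q6 0.31
```

Emit:
carry_out --motion '[[[0, 0, 0.03], 0], [[0, 0, 0.1], 0], [[0, 0, 0.17], 0], [[0, 0, 0.23], 0], [[0, 0, 0.28], 0], [[0, 0, 0.305], 0], [[0, 0, 0.318], 0], [[0, 0, 0.324], 0], [[0, 0, 0.327], 0], [[0, 0, 0.33], 0], [[0, 0, 0.332], 0], [[0, 0, 0.332], 0]]'

```text
time_s: 16.15
ee_pos: [0.6589, 0.1359, -0.0063]
eef_rot: [3.141, -0.0, 1.413]
force: [0.4, 0.2, 0.2]
grip_width: 0.0333
grip_force: 20.0
```

Emit:
carry_out --motion '[[[0, 0, 0.0015], 0], [[0, 0, 0.003], 0], [[0, 0, 0.003], 0]]'

```text
time_s: 16.45
ee_pos: [0.659, 0.1359, -0.0064]
eef_rot: [3.141, -0.0, 1.413]
force: [-2.9, -0.3, 5.6]
grip_width: 0.0336
grip_force: 20.0
```

Emit:
carry_out --motion '[[[0, 0, 0], 0], [[0, 0, 0], 0], [[0, 0, 0], 0], [[0, 0, 0], 0], [[0, 0, 0], 0], [[0, 0, 0], 0], [[0, 0, -0.05], 0], [[0, 0, -0.15], 0], [[0, 0, -0.35], 0], [[0, 0, -0.53], 0], [[0, 0, -0.57], 0], [[0, 0, -0.57], 0]]' --hand -1

```text
time_s: 17.65
ee_pos: [0.6595, 0.136, 0.109]
eef_rot: [3.139, -0.001, 1.413]
force: [0.6, 0.0, -0.0]
grip_width: 0.0937
grip_force: 0.0
```

```bash
python3 go.py .4795 .174 .11 1.238
```

```text
at [0.6595 0.136  0.109 ] yaw 1.413 t 17.65 shift [ 0.0466 -0.9187 -0.0079] turn 0.0279 grip 0.0937 0.0 F [ 0.6  0.  -0. ] q6 0.31
```

Emit:
carry_out --motion '[[[0.005, -0.1, 0], 0.003], [[0.015, -0.27, 0], 0.01], [[0.025, -0.47, 0], 0.016], [[0.035, -0.67, 0], 0.022], [[0.043, -0.83, 0], 0.026], [[0.0466, -0.9, 0], 0.028], [[0.0466, -0.9187, 0], 0.028], [[0.0466, -0.9187, 0], 0.028], [[0.0466, -0.9187, 0], 0.028]]'

```text
time_s: 18.55
ee_pos: [0.4793, 0.1736, 0.1065]
eef_rot: [-3.141, 0.0, 1.237]
force: [0.6, -0.3, 0.2]
grip_width: 0.0941
grip_force: 0.0
```

```bash
python3 go.py .4795 .174 -.005 1.238
```

```text
at [0.4793 0.1736 0.1065] yaw 1.237 t 18.55 shift [2.100e-03 5.000e-04 5.574e-01] turn -0.0001 grip 0.0941 0.0 F [ 0.6 -0.3  0.2] q6 0.61
```

Emit:
carry_out --motion '[[[0, 0, 0.04], 0], [[0.002, 0, 0.14], 0], [[0.002, 0, 0.26], 0], [[0.002, 0, 0.38], 0], [[0.002, 0, 0.48], 0], [[0.002, 0, 0.53], 0], [[0.002, 0, 0.552], 0], [[0.002, 0, 0.557], 0], [[0.002, 0, 0.557], 0]]'

```text
time_s: 19.45
ee_pos: [0.4794, 0.1743, -0.0039]
eef_rot: [3.141, -0.0, 1.237]
force: [0.7, 0.4, -0.1]
grip_width: 0.0939
grip_force: 0.0
```

Emit:
carry_out --motion '[[[0, 0, 0], 0], [[0, 0, 0], 0], [[0, 0, 0], 0], [[0, 0, 0], 0], [[0, 0, 0], 0], [[0, 0, 0], 0], [[0, 0, 0], 0], [[0, 0, 0], 0], [[0, 0, 0], 0]]' --hand 1 --force 22

```text
time_s: 20.35
ee_pos: [0.479, 0.1743, -0.0044]
eef_rot: [3.142, -0.0, 1.237]
force: [-1.0, 0.6, -0.8]
grip_width: 0.0359
grip_force: 22.0
```

```bash
python3 go.py .5517 .358 .065 1.45
```

```text
at [ 0.479   0.1743 -0.0044] yaw 1.237 t 20.35 shift [ 0.987   0.0426 -0.3471] turn -0.0339 grip 0.0359 22.0 F [-1.   0.6 -0.8] q6 0.61
```

Emit:
carry_out --motion '[[[0, 0, -0.04], 0], [[0, 0, -0.14], 0], [[0.05, 0, -0.24], -0.002], [[0.15, 0.006, -0.32], -0.005], [[0.29, 0.012, -0.347], -0.01], [[0.44, 0.02, -0.347], -0.016], [[0.59, 0.026, -0.347], -0.022], [[0.73, 0.032, -0.347], -0.028], [[0.86, 0.038, -0.347], -0.032], [[0.95, 0.042, -0.347], -0.034], [[0.987, 0.0426, -0.347], -0.034], [[0.987, 0.0426, -0.347], -0.034]]'

```text
time_s: 21.55
ee_pos: [0.5514, 0.3583, 0.0648]
eef_rot: [-3.141, 0.0, 1.451]
force: [-0.2, 0.3, -2.1]
grip_width: 0.0357
grip_force: 22.0
```

```bash
python3 go.py .5517 .358 -.001 1.45
```

```text
at [0.5514 0.3583 0.0648] yaw 1.451 t 21.55 shift [-0.0012  0.0016  0.3292] turn 0.0002 grip 0.0357 22.0 F [-0.2  0.3 -2.1] q6 0.64
```

Emit:
carry_out --motion '[[[0, 0, 0.03], 0], [[0, 0, 0.1], 0], [[0, 0, 0.17], 0], [[0, 0, 0.23], 0], [[0, 0, 0.28], 0], [[0, 0, 0.305], 0], [[0, 0, 0.318], 0], [[0, 0, 0.325], 0], [[0, 0, 0.329], 0], [[0, 0, 0.332], 0], [[0, 0, 0.334], 0], [[0, 0, 0.334], 0]]'

```text
time_s: 22.75
ee_pos: [0.5518, 0.3581, -0.0014]
eef_rot: [3.141, -0.0, 1.451]
force: [-1.1, -0.9, 1.3]
grip_width: 0.036
grip_force: 22.0
```

Emit:
carry_out --motion '[[[0, 0, 0.001], 0], [[0, 0, 0.002], 0], [[0, 0, 0.002], 0]]'

```text
time_s: 23.05
ee_pos: [0.5518, 0.3581, -0.0014]
eef_rot: [3.141, -0.0, 1.451]
force: [-2.7, -2.4, 6.4]
grip_width: 0.036
grip_force: 22.0
```

Emit:
carry_out --motion '[[[0, 0, 0], 0], [[0, 0, 0], 0], [[0, 0, 0], 0], [[0, 0, 0], 0], [[0, 0, 0], 0], [[0, 0, 0], 0], [[0, 0, -0.05], 0], [[0, 0, -0.15], 0], [[0, 0, -0.35], 0], [[0, 0, -0.53], 0], [[0, 0, -0.57], 0], [[0, 0, -0.57], 0]]' --hand -1

```text
time_s: 24.25
ee_pos: [0.5522, 0.3583, 0.1138]
eef_rot: [3.139, -0.002, 1.451]
force: [0.0, -0.6, -0.8]
grip_width: 0.0942
grip_force: 0.0
```

```bash
python3 go.py .3415 .297 .11 1.85
```

```text
at [0.5522 0.3583 0.1138] yaw 1.451 t 24.25 shift [-0.4306 -1.0094  0.0155] turn -0.0635 grip 0.0942 0.0 F [ 0.  -0.6 -0.8] q6 0.64
```

Emit:
carry_out --motion '[[[-0.04, -0.1, 0], 0], [[-0.12, -0.27, 0], 0], [[-0.2, -0.47, 0], 0], [[-0.29, -0.67, 0], 0], [[-0.37, -0.85, 0], 0], [[-0.42, -0.96, 0], 0], [[-0.43, -1.0, 0], 0], [[-0.43, -1.0, 0], 0], [[-0.43, -1.0, 0], 0]]'

```text
time_s: 25.15
ee_pos: [0.3435, 0.2968, 0.1115]
eef_rot: [-3.141, 0.0, 1.451]
force: [-0.4, -0.4, -0.4]
grip_width: 0.0938
grip_force: 0.0
```

```bash
python3 go.py .3415 .297 -.003
```

```text
at [0.3435 0.2968 0.1115] yaw 1.451 t 25.15 shift [-1.000e-04 -1.010e-02  5.723e-01] turn 0.0 grip 0.0938 0.0 F [-0.4 -0.4 -0.4] q6 0.75
```

Emit:
carry_out --motion '[[[0, -0.005, 0.04], 0], [[0, -0.01, 0.14], 0], [[0, -0.01, 0.26], 0], [[0, -0.01, 0.38], 0], [[0, -0.01, 0.48], 0], [[0, -0.01, 0.54], 0], [[0, -0.01, 0.565], 0], [[0, -0.01, 0.572], 0], [[0, -0.01, 0.572], 0]]'

```text
time_s: 26.05
ee_pos: [0.3412, 0.297, -0.0023]
eef_rot: [3.141, -0.001, 1.451]
force: [0.7, 1.1, -1.1]
grip_width: 0.0938
grip_force: 0.0
```

Emit:
carry_out --motion '[[[0, 0, 0], 0], [[0, 0, 0], 0], [[0, 0, 0], 0], [[0, 0, 0], 0], [[0, 0, 0], 0], [[0, 0, 0], 0], [[0, 0, 0], 0], [[0, 0, 0], 0], [[0, 0, 0], 0]]' --hand 1 --force 22

```text
time_s: 26.95
ee_pos: [0.3409, 0.2968, -0.0026]
eef_rot: [3.141, -0.0, 1.451]
force: [0.0, 0.7, 2.5]
grip_width: 0.0531
grip_force: 22.0
```

```bash
python3 go.py .674 -.1225 .11
```

```text
at [ 0.3409  0.2968 -0.0026] yaw 1.451 t 26.95 shift [-1.8822  1.9046 -0.5627] turn 0.0 grip 0.0531 22.0 F [0.  0.7 2.5] q6 0.76
```

Emit:
carry_out --motion '[[[0, 0, -0.05], 0], [[0, 0, -0.17], 0], [[0, 0, -0.32], 0], [[-0.04, 0.04, -0.46], 0], [[-0.12, 0.12, -0.55], 0], [[-0.24, 0.24, -0.56], 0], [[-0.38, 0.39, -0.56], 0], [[-0.52, 0.53, -0.56], 0], [[-0.66, 0.67, -0.56], 0], [[-0.8, 0.81, -0.56], 0], [[-0.9, 0.91, -0.56], 0], [[-0.94, 0.95, -0.56], 0]]'

```text
time_s: 28.15
ee_pos: [0.5079, 0.0855, 0.1097]
eef_rot: [3.142, 0.0, 1.449]
force: [0.6, 0.4, -1.8]
grip_width: 0.0529
grip_force: 22.0
```

Emit:
carry_out --motion '[[[-0.04, 0.04, 0], 0], [[-0.12, 0.12, 0], 0], [[-0.24, 0.24, 0], 0], [[-0.38, 0.39, 0], 0], [[-0.52, 0.53, 0], 0], [[-0.66, 0.67, 0], 0], [[-0.8, 0.81, 0], 0], [[-0.9, 0.91, 0], 0], [[-0.94, 0.95, 0], 0], [[-0.94, 0.954, 0], 0], [[-0.94, 0.954, 0], 0]]'

```text
time_s: 29.25
ee_pos: [0.6736, -0.121, 0.1093]
eef_rot: [-3.141, -0.0, 1.452]
force: [-0.1, 0.3, -2.0]
grip_width: 0.053
grip_force: 22.0
```

```bash
python3 go.py .674 -.1225 .001
```

```text
at [ 0.6736 -0.121   0.1093] yaw 1.452 t 29.25 shift [-0.0074  0.0031  0.5414] turn 0.0 grip 0.053 22.0 F [-0.1  0.3 -2. ] q6 -0.11
```

Emit:
carry_out --motion '[[[-0.004, 0.002, 0.04], 0], [[-0.007, 0.003, 0.13], 0], [[-0.007, 0.003, 0.24], 0], [[-0.007, 0.003, 0.35], 0], [[-0.007, 0.003, 0.44], 0], [[-0.007, 0.003, 0.49], 0], [[-0.007, 0.003, 0.515], 0], [[-0.007, 0.003, 0.53], 0], [[-0.007, 0.003, 0.537], 0], [[-0.007, 0.003, 0.541], 0], [[-0.007, 0.003, 0.543], 0], [[-0.007, 0.003, 0.543], 0]]'

```text
time_s: 30.45
ee_pos: [0.6744, -0.1236, 0.0011]
eef_rot: [3.141, 0.0, 1.451]
force: [-1.0, 0.9, -1.3]
grip_width: 0.0526
grip_force: 22.0
```

Emit:
carry_out --motion '[[[0, 0, 0.002], 0], [[0, 0, 0.003], 0], [[0, 0, 0.003], 0]]'

```text
time_s: 30.75
ee_pos: [0.6744, -0.1236, 0.0005]
eef_rot: [3.141, 0.0, 1.451]
force: [-0.6, 0.4, 1.3]
grip_width: 0.053
grip_force: 22.0
```

Emit:
carry_out --motion '[[[0, 0, 0.002], 0], [[0, 0, 0.002], 0]]'

```text
time_s: 30.95
ee_pos: [0.6744, -0.1236, 0.0005]
eef_rot: [3.141, 0.0, 1.451]
force: [-4.0, 0.5, 7.0]
grip_width: 0.0533
grip_force: 22.0
```

Emit:
carry_out --motion '[[[0, 0, 0], 0], [[0, 0, 0], 0], [[0, 0, 0], 0], [[0, 0, 0], 0], [[0, 0, 0], 0], [[0, 0, 0], 0], [[0, 0, -0.05], 0], [[0, 0, -0.15], 0], [[0, 0, -0.35], 0], [[0, 0, -0.6], 0], [[0, 0, -0.75], 0], [[0, 0, -0.75], 0]]' --hand -1

```text
time_s: 32.15
ee_pos: [0.6762, -0.1239, 0.1563]
eef_rot: [3.133, 0.001, 1.451]
force: [0.8, 0.9, -0.0]
grip_width: 0.0938
grip_force: 0.0
```

Emit:
carry_out --motion '[[[0.1, -0.3, 0], 0], [[0.2, -0.55, 0], 0], [[0.3, -0.8, 0], 0], [[0.3, -0.9, 0], 0], [[0.3, -0.9, 0], 0], [[0.3, -0.9, 0], 0]]'

```text
time_s: 32.75
ee_pos: [0.5028, -0.0424, 0.1502]
eef_rot: [3.141, 0.0, 1.451]
force: [0.1, -0.3, -0.1]
grip_width: 0.094
grip_force: 0.0
```

```bash
python3 - <<'E'
from fit import *
for n in("top","side"):
    p,d=camera(n);P=cloud(n,d);np.savez(f"{n}9.npz",p=p,d=d,P=P);cv2.imwrite(f"pics/{n}9.png",p)
for nm,c,r,s,z in [("squeeze",(.674,-.1225),.034,('c',.027),(.024,.06)),("dropper",(.659,.136),.03,('c',.017),(.022,.047)),("flat",(.5517,.358),.047,('r',(.018,.035)),(.024,.06)),("brush",(.558,-.3535),.09,('r',(.017,.063)),(.03,.05)),("cone",(.455,-.17),.05,('c',.027),(.006,.015))]:
    X=np.vstack([pts(9,n,c,r,z) for n in("top","side")]);T=np.vstack([pts(9,n,c,r,(.02,.2)) for n in("top","side")])
    print(nm,fit(X[:,:2],*s,1) if len(X)>5 else len(X),"top z",np.percentile(T[:,2],99).round(4))
a=cv2.imread("pics/top9.png");cv2.imwrite("pics/top9c.png",cv2.resize(a[110:300,70:470],None,fx=2,fy=2,interpolation=cv2.INTER_CUBIC))
a=cv2.imread("pics/side9.png");cv2.imwrite("pics/side9c.png",cv2.resize(a[90:384,130:430],None,fx=2,fy=2,interpolation=cv2.INTER_CUBIC))
E
```

```text
squeeze (array([ 0.6747, -0.1234,  0.    ]), 1.3, 245) top z 0.0988
dropper (array([0.6592, 0.1356, 0.    ]), 1.1, 151) top z 0.0898
flat (array([ 0.5516,  0.3582, -0.1255]), 0.7, 501) top z 0.1021
brush (array([ 0.5585, -0.3544, -0.162 ]), 1.3, 176) top z 0.061
cone (array([ 0.462 , -0.1728,  0.    ]), 5.1, 144) top z 0.0933
```

View pics/top9c.png

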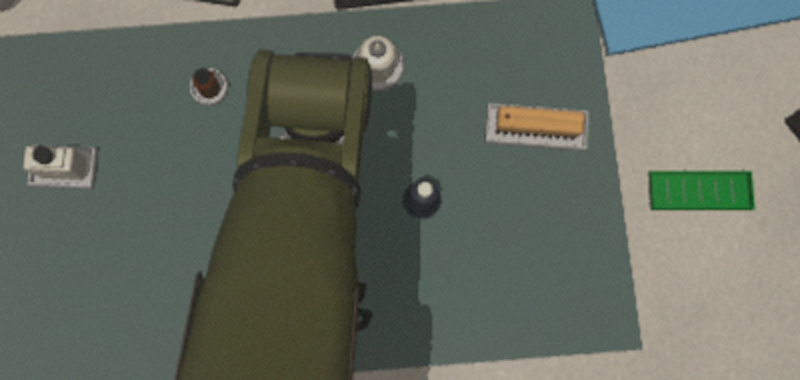

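View pics/side9c.png

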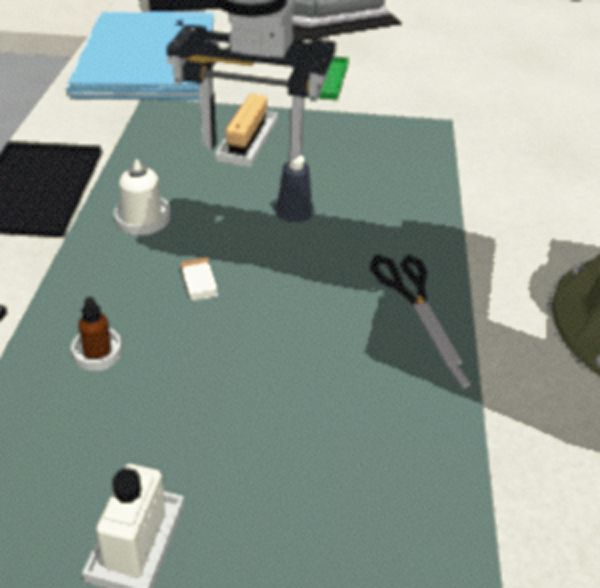

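All four items stand centred and level in their trays: squeeze bottle (140,205), dropper (95,335), flat bottle (133,525) and brush (247,125) in the side crop. The cone (295,190) hasn't moved, and the gripper is clear.

```bash
python3 -c "
from station import ctrl
print(ctrl.hand_in())"
```

```text
the job is handed in; nothing more can be done
None
```

The job is handed in: all three bottles and the brush stand level in their own steel trays, the thread cone hasn't moved, and it took about 33 s of the 109 s allowed.

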